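Tip the large bead out of the sorting tray

ROBOT

A 7-joint arm with a two-finger parallel gripper is mounted at the origin on the work surface. World frame = base frame: x ahead of the robot, y to its left, z up, the work surface at z = 0. Lengths are in m, angles in rad, forces in N, time in s.
With the tool pointing down it reaches from about 0.4 to 0.85 m from the base axis. Payload 10.4 kg.
Tool frame: the origin (TCP) lies between the finger pads; the fingertips stand 11 mm ahead of it and the grasp point (between the pads) lies 8 mm behind it (r.tcp_to_tips is the distance from the TCP to the fingertips, in m); z points along the fingers, y is the line along which they close (so a half turn about z gives the same grasp; the last joint's range is limited). The gripper opens to 87 mm and grips with 3 to 60 N. Pads are 19 mm wide; open, the fingers measure 117 mm over their backs; the gripper's body (75 mm by 190 mm) begins 51 mm behind the grasp point.
Start: joints at [1.266, 0.332, -0.065, 1.46, 0.022, 1.35, -0.088], TCP at [0.174, -0.6, 0.234] pointing down, gripper open.
Joint ranges: [-2.6, 2.6], [-0.5, 2.12], [-1.47, 1.34], [0.16, 2.42], [-1.27, 4.41], [0.06, 2.06], [-2.6, 2.6]. Speed limits (rad/s): [2.22, 2.22, 2.79, 2.79, 3.14, 3.14, 3.14].

INTERFACE

Orientations are given as a unit quaternion [x, y, z, w].
In Python, from bench import r gives the robot as it stands. The module is installed in compiled form; this text tells all that it offers.
- The arm moves only by the shell command python3 -m crank 'ROWS' [FORCE]. ROWS is JSON, a list of rows, each an object of numbers: "claw": the closure, from -1 (fully open) to 1 (shut); "dx", "dy", "dz": the shift along the tool's x, y, z each as a share of 3 cm, from -1 to 1; "ax", "ay", "az": the turn, a rotation vector about the tool's x, y, z each as a share of 6 degrees, from -1 to 1. A call has 1 to 8 rows; each row shifts and turns the commanded pose from where the row before left it, along the tool's axes as they then stand; what a row does not reach is not made up. A row lasts 1/12 s, in which the tool goes at most 41.7 mm and 7.16 degrees, less where a joint would pass 70% of its speed; a pose out of reach is approached as far as the arm can. A call with a number of a shift or a turn outside -1 to 1 is refused whole. A call with a gripper value outside its range is refused whole. The fingers move at their own pace and stop on an object; FORCE is the grip in N (left out, the last holds). Time passes only in rows, so rows that do not move let the fingers close. It gives the time, the measured TCP pose, the force, the opening and the grip force at its end, in the units of the state.
- r.read_state(): the state, without advancing time (a new reading comes with each control period).
- r.camera(name): name is "scene" or "top"; returns a dict with "color" (384x512x3 uint8, red, green, blue), "mtx" (3x3 intrinsics, pixels), "R" (3x3) and "t" (3): a world point X has camera coordinates R X + t. Camera axes: x right, y down, z forward; pixel columns grow to the right and rows downward; lengths in m; the calibration is good to about 2 mm. A picture is of the moment at which its call begins. There is no depth.
- r.close_job(): hands the job in; it is judged then, once.
The state is a dict: "time": time; "joint_positions": joint angles; "joint_vel": joint speeds; "joint_torque": joint torques, N m; "ee_pos": TCP position; "eef_rot": TCP orientation; "ft_force": force on the tool from outside, world axes, zero at the start; "torque": the same for the moment, N m; "width": finger opening in m; "grip_force": force on a finger pad.
Only numpy, scipy, OpenCV 4.12 (cv2) and the standard library are available. Lean on these libraries where they do the work, as an engineer would, in place of code of your own. Each camera call takes 0.05 s, during which the arm holds its last target. There are 200 camera calls.

TASK

Lift the divided white sorting tray by its handle, carry it to the steel bowl and tip it down on the corner of the bay that holds the larger bead, so that this bead rolls out through the gap in the rim into the bowl while the smaller bead stays in its own bay. Then set the tray back down flat on the bench and let go; do not touch the beads with the gripper.

Things in the scene. Friction and masses are not known exactly. Their poses are not given: they have to be found in the camera images.
- tray: White tray, 250 g: 100 (x) by 130 (y) mm, rim 35 high; origin mid underside. A wall 45 high along its x axis parts the +y and -y bays; on it a handle plate, x +-18, y +-7, top at 100: pinch across y. Bay floors rise outward at 6 deg, 5 to 11 high. Each outer wall (y +-63) has a gap in its rim to the floor, x -46 to -4. Tip 25-35 deg down to -x and one side equally: only that side's bead rolls out
- large_bead: The larger round dark shell bead, 28 mm diameter, about 31 g, lying in one of the tray's two bays (either one). Origin at its centre.
- small_bead: The smaller round dark shell bead, 19 mm diameter, about 10 g, lying in the other bay. Origin at its centre.
- bowl: Round open stainless steel bowl, loose on the bench, 350 g, 170 mm across its rim, 50 mm high. Origin at the centre of its underside, z up.
Not all that is in view belongs to the job. What is shaped like the large_bead but green is not meant.

How it is judged:
By the outcome, as a careful person would: the job done as asked, in the order asked, and still so for the second after the job is handed in, with the robot touching nothing.
It also fails if it takes over 58 s, if anything falls off the work surface, if the arm or the gripper's body presses on something with over 40 N, if the wrist force passes 120 N, or if a joint passes its speed limit or range.

## Working session

There is one attempt and no reset: what is moved stays moved. The work goes in short steps, Python scripts to look and compute and a shell command to move; the robot and the scene stay as the last step left them, time stands still between calls to the robot, and variables do not carry over. Pictures are saved under pics/ and viewed, at most 10 in all, crops included, and the job is handed in when it is done.

```bash
mkdir -p pics
cat > h.py <<'E'
import numpy as np,cv2
from bench import r
def ray(c,u,v):
    d=c["R"].T@np.linalg.inv(c["mtx"])@np.array([u,v,1.]); o=-c["R"].T@c["t"]; return o,d
def onz(c,u,v,z):
    o,d=ray(c,u,v); return o+d*(z-o[2])/d[2]
def tri(c1,p1,c2,p2):
    o1,d1=ray(c1,*p1);o2,d2=ray(c2,*p2)
    s=np.linalg.lstsq(np.c_[d1,-d2],o2-o1,rcond=None)[0]
    a,b=o1+d1*s[0],o2+d2*s[1]; return (a+b)/2,np.linalg.norm(a-b)
E
python3 - <<'E'
from h import *
import pickle
cs={n:r.camera(n) for n in("scene","top")}
pickle.dump(cs,open("c0.pkl","wb"))
im=[cs[n]["color"][:,:,::-1] for n in cs]
for n in cs: cv2.imwrite(f"pics/{n}0.png",cv2.resize(cs[n]["color"][:,:,::-1],(800,600),interpolation=cv2.INTER_CUBIC)); print(n,-cs[n]["R"].T@cs[n]["t"])
s=r.read_state();print(s["time"],s["ee_pos"],s["eef_rot"],s["width"])
E
```

```text
scene [0.9217604  0.01350914 0.61161556]
top [ 0.43220438 -0.00430914  0.89870955]
0.1 [ 0.1737     -0.60005236  0.23285372] [ 9.90090319e-01  1.40430718e-01 -1.18295809e-04 -5.99849865e-04] 0.08713630950370654
```

View pics/scene0.png

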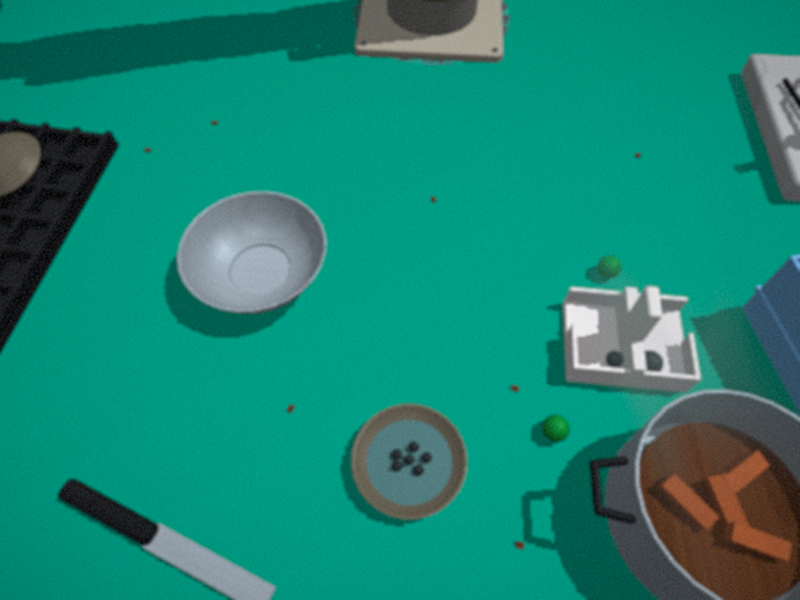

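View pics/top0.png

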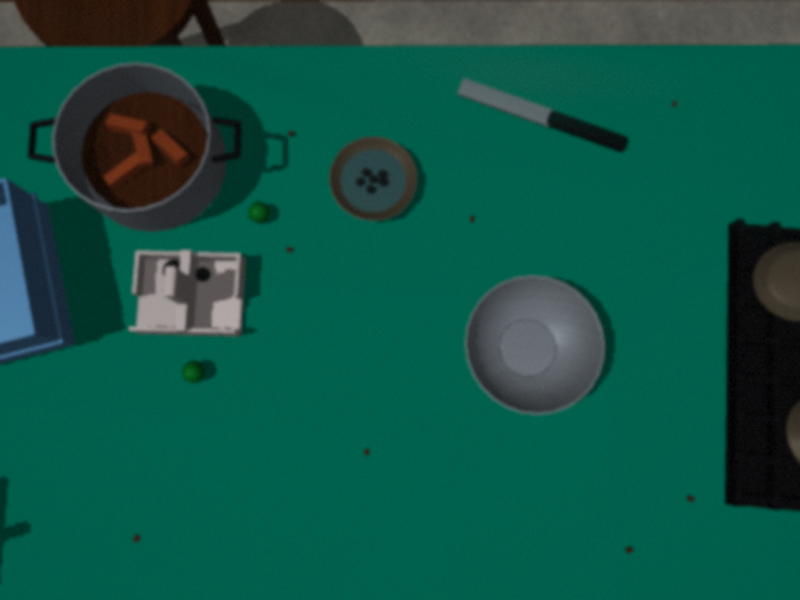

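The scene view (800x600) shows the tray at about (632,340), with dark balls at (614,359) and (653,361), the bowl at (252,250) and green beads at (555,428) and (609,266). The top view shows the tray at (188,292), its dark beads at (203,274) and about (172,265), and the bowl at (536,345). Next is an enlarged crop of the tray.

Run:
```python
from h import *
import pickle
cs=pickle.load(open("c0.pkl","rb"))
a=cs["scene"]["color"][175:258,350:458,::-1]; b=cs["top"]["color"][150:225,75:167,::-1]
a=cv2.resize(a,None,fx=4,fy=4,interpolation=cv2.INTER_CUBIC);b=cv2.resize(b,None,fx=4,fy=4,interpolation=cv2.INTER_CUBIC)
b=cv2.convertScaleAbs(b,alpha=1.3)
o=np.zeros((340,800,3),np.uint8);o[:332,:432]=a;o[:300,432:800]=b
cv2.imwrite("pics/crop.png",o)
for n in cs:
  hsv=cv2.cvtColor(cs[n]["color"],cv2.COLOR_RGB2HSV)
  m=((hsv[:,:,2]<75)).astype(np.uint8)
  x0,y0,x1,y1={"scene":(360,185,450,250),"top":(82,158,158,215)}[n]
  w=np.zeros_like(m);w[y0:y1,x0:x1]=m[y0:y1,x0:x1]
  k,l,st,ce=cv2.connectedComponentsWithStats(w)
  for i in range(1,k):
    if st[i,4]>8: print(n,st[i],ce[i])
# bowl: grey rim contour
for n,bx in(("scene",(105,115,215,205)),("top",(290,170,395,270))):
  hsv=cv2.cvtColor(cs[n]["color"],cv2.COLOR_RGB2HSV)
  m=((hsv[:,:,1]<90)&(hsv[:,:,2]>60)).astype(np.uint8);w=np.zeros_like(m);x0,y0,x1,y1=bx;w[y0:y1,x0:x1]=m[y0:y1,x0:x1]
  c=max(cv2.findContours(w,0,1)[0],key=cv2.contourArea);e=cv2.fitEllipse(cv2.convexHull(c));print(n,e,onz(cs[n],*e[0],.05))
```

```text
scene [389 226   9   8  65] [392.83076923 229.55384615]
top [151 163   7  52 186] [155.48924731 188.77419355]
top [ 88 164   5  25  63] [ 90.         175.74603175]
top [106 165   9   7  34] [110.67647059 167.73529412]
top [112 164  24  46 424] [122.26415094 182.88443396]
scene ((160.568115234375, 161.09754943847656), (76.44827270507812, 96.19413757324219), 74.9663314819336) [ 0.53696771 -0.18275737  0.05      ]
top ((342.2565002441406, 220.1285858154297), (87.11547088623047, 90.10452270507812), 125.8481674194336) [ 0.52617012 -0.18685719  0.05      ]
```

View pics/crop.png

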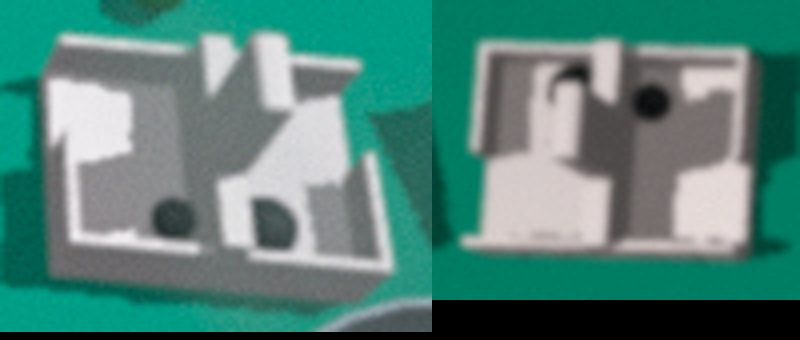

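The larger dark bead is the partly hidden one in the world +y bay, at crop (272,222) in scene and (570,80) in top. It is about 13 px across, against about 10 px for the bead in the -y bay at (175,218). The green beads are excluded by colour and the beads on the plate are tiny. The gaps face world -x.

Run:
```python
from h import *
import pickle
cs=pickle.load(open("c0.pkl","rb"));S,T=cs["scene"],cs["top"]
s=lambda u,v:(350+u/4-.4,175+v/4-.4); t=lambda u,v:(75+(u-432)/4-.4,150+v/4-.4)
for k,a,b in [("hand far(-x)",(267,36),(566,156)),("hand near(+x)",(280,107),(570,84)),("hand mid",(271,70),(567,119)),
 ("rim -x-y?",(60,40),(748,255)),("rim +x+y",(388,268),(478,44)),("rim +x-y",(50,242),(748,48)),("rim -x+y",(358,66),(465,240)),("small",(175,218),(651,102))]:
  print(k,*[np.round(q,4) for q in tri(S,s(*a),T,t(*b))])
for b in [(478,44),(748,48),(748,252),(465,240)]: print(np.round(onz(T,*t(*b),.035),4))
```

```text
hand far(-x) [0.5822 0.244  0.0958] 0.0027
hand near(+x) [0.6151 0.2435 0.097 ] 0.0033
hand mid [0.5988 0.2433 0.0972] 0.0016
rim -x-y? [0.5458 0.1786 0.0271] 0.0093
rim +x+y [0.6498 0.3071 0.0326] 0.0004
rim +x-y [0.647  0.1733 0.0306] 0.0048
rim -x+y [0.5533 0.3102 0.0325] 0.0028
small [0.6243 0.2279 0.0145] 0.0027
[0.6492 0.3065 0.035 ]
[0.6462 0.1748 0.035 ]
[0.5456 0.1723 0.035 ]
[0.5527 0.3078 0.035 ]
```

```bash
python3 -m crank '[{"claw":-1,"az":0.98},{"claw":-1,"az":0.98},{"claw":-1,"az":0.98},{"claw":-1,"dx":0.8,"dy":-0.9},{"claw":-1,"dx":0.8,"dy":-0.9},{"claw":-1,"dx":0.8,"dy":-0.9},{"claw":-1,"dx":0.8,"dy":-0.9},{"claw":-1,"dx":0.8,"dy":-0.9}]' 20
python3 -m crank '[{"claw":-1,"dx":0.8,"dy":-1},{"claw":-1,"dx":0.8,"dy":-1},{"claw":-1,"dx":0.8,"dy":-1},{"claw":-1,"dx":0.7,"dy":-1},{"claw":-1,"dx":0.6,"dy":-1},{"claw":-1,"dx":0.5,"dy":-1},{"claw":-1,"dx":0.5,"dy":-1},{"claw":-1,"dx":0.5,"dy":-1}]'
```

```text
invalid input at $[0]: expected keys claw, dx, dy, dz, ax, ay, az
invalid input at $[0]: expected keys claw, dx, dy, dz, ax, ay, az
```

All keys are required in every row.

```bash
python3 -m crank '[{"claw":-1,"dx":0,"dy":0,"dz":0,"ax":0,"ay":0,"az":0.98},{"claw":-1,"dx":0,"dy":0,"dz":0,"ax":0,"ay":0,"az":0.98},{"claw":-1,"dx":0,"dy":0,"dz":0,"ax":0,"ay":0,"az":0.98},{"claw":-1,"dx":0.8,"dy":-0.9,"dz":0,"ax":0,"ay":0,"az":0},{"claw":-1,"dx":0.8,"dy":-0.9,"dz":0,"ax":0,"ay":0,"az":0},{"claw":-1,"dx":0.8,"dy":-0.9,"dz":0,"ax":0,"ay":0,"az":0},{"claw":-1,"dx":0.8,"dy":-0.9,"dz":0,"ax":0,"ay":0,"az":0},{"claw":-1,"dx":0.8,"dy":-0.9,"dz":0,"ax":0,"ay":0,"az":0}]' 20
python3 -m crank '[{"claw":-1,"dx":0.8,"dy":-1,"dz":0,"ax":0,"ay":0,"az":0},{"claw":-1,"dx":0.8,"dy":-1,"dz":0,"ax":0,"ay":0,"az":0},{"claw":-1,"dx":0.8,"dy":-1,"dz":0,"ax":0,"ay":0,"az":0},{"claw":-1,"dx":0.8,"dy":-1,"dz":0,"ax":0,"ay":0,"az":0},{"claw":-1,"dx":0.5,"dy":-1,"dz":0,"ax":0,"ay":0,"az":0},{"claw":-1,"dx":0.5,"dy":-1,"dz":0,"ax":0,"ay":0,"az":0},{"claw":-1,"dx":0.5,"dy":-1,"dz":0,"ax":0,"ay":0,"az":0},{"claw":-1,"dx":0.5,"dy":-1,"dz":0,"ax":0,"ay":0,"az":0}]'
```

```text
time: 0.77
ee_pos: [0.2981, -0.467, 0.2333]
eef_rot: [1.0, -0.013, -0.0, -0.0]
ft_force: [1.0, 0.7, 1.2]
width: 0.0872
grip_force: 0.0
time: 1.43
ee_pos: [0.4598, -0.231, 0.2333]
eef_rot: [1.0, -0.013, -0.0, -0.0]
ft_force: [0.7, 0.5, -0.4]
width: 0.087
grip_force: 0.0
```

```bash
python3 -m crank '[{"claw":-1,"dx":0.27,"dy":-1,"dz":0,"ax":0,"ay":0,"az":0},{"claw":-1,"dx":0.27,"dy":-1,"dz":0,"ax":0,"ay":0,"az":0},{"claw":-1,"dx":0.27,"dy":-1,"dz":0,"ax":0,"ay":0,"az":0},{"claw":-1,"dx":0.27,"dy":-1,"dz":0,"ax":0,"ay":0,"az":0},{"claw":-1,"dx":0.27,"dy":-1,"dz":0,"ax":0,"ay":0,"az":0},{"claw":-1,"dx":0.27,"dy":-1,"dz":0,"ax":0,"ay":0,"az":0},{"claw":-1,"dx":0.27,"dy":-1,"dz":0,"ax":0,"ay":0,"az":0},{"claw":-1,"dx":0.27,"dy":-1,"dz":0,"ax":0,"ay":0,"az":0}]'
python3 -m crank '[{"claw":-1,"dx":0.27,"dy":-1,"dz":0,"ax":0,"ay":0,"az":0},{"claw":-1,"dx":0.27,"dy":-1,"dz":0,"ax":0,"ay":0,"az":0},{"claw":-1,"dx":0.27,"dy":-1,"dz":0,"ax":0,"ay":0,"az":0},{"claw":-1,"dx":0.27,"dy":-1,"dz":0,"ax":0,"ay":0,"az":0},{"claw":-1,"dx":0.27,"dy":-1,"dz":0,"ax":0,"ay":0,"az":0},{"claw":-1,"dx":0.27,"dy":-1,"dz":0,"ax":0,"ay":0,"az":0},{"claw":-1,"dx":0.27,"dy":-1,"dz":0,"ax":0,"ay":0,"az":0},{"claw":-1,"dx":0.1,"dy":-0.9,"dz":0,"ax":0,"ay":0,"az":0}]'
```

```text
time: 2.1
ee_pos: [0.5306, 0.007, 0.2334]
eef_rot: [1.0, -0.013, -0.0, 0.0]
ft_force: [0.2, -0.5, -0.5]
width: 0.0869
grip_force: 0.0
time: 2.77
ee_pos: [0.5968, 0.2424, 0.2327]
eef_rot: [1.0, -0.013, -0.0, 0.0]
ft_force: [-0.1, -0.4, 0.1]
width: 0.0869
grip_force: 0.0
```

```bash
python3 -m crank '[{"claw":-1,"dx":0,"dy":0,"dz":0.9,"ax":0,"ay":0,"az":0},{"claw":-1,"dx":0,"dy":0,"dz":0.9,"ax":0,"ay":0,"az":0},{"claw":-1,"dx":0,"dy":0,"dz":0.9,"ax":0,"ay":0,"az":0},{"claw":-1,"dx":0.05,"dy":-0.03,"dz":0.9,"ax":0,"ay":0,"az":0},{"claw":-1,"dx":0,"dy":0,"dz":0.7,"ax":0,"ay":0,"az":0},{"claw":-1,"dx":0,"dy":0,"dz":0.5,"ax":0,"ay":0,"az":0},{"claw":-1,"dx":0,"dy":0,"dz":0.3,"ax":0,"ay":0,"az":0},{"claw":-1,"dx":0,"dy":0,"dz":0,"ax":0,"ay":0,"az":0}]'
python3 - <<'E'
from h import *
c=r.camera("scene");cv2.imwrite("pics/g1.png",cv2.resize(c["color"][150:270,330:490,::-1],(800,600),interpolation=cv2.INTER_CUBIC))
E
```

```text
time: 3.43
ee_pos: [0.5967, 0.2411, 0.0782]
eef_rot: [1.0, -0.013, -0.002, 0.001]
ft_force: [-0.9, 1.0, 0.1]
width: 0.0869
grip_force: 0.0
```

View pics/g1.png

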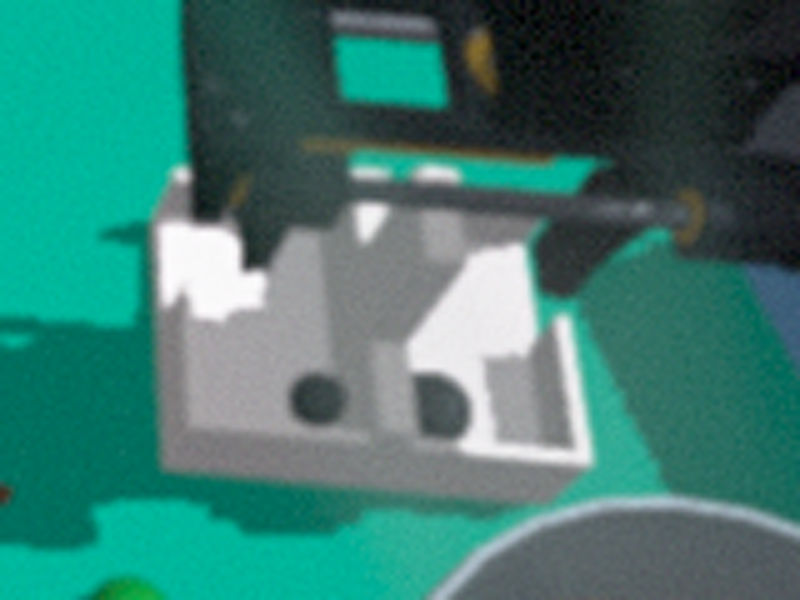

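The fingers, at about (275,240) and (570,270), straddle the handle plate at about (440,215). The right-hand bead at (440,405) is clearly the larger one. I'll close the fingers.

```bash
python3 -m crank '[{"claw":0.2,"dx":0,"dy":0,"dz":0,"ax":0,"ay":0,"az":0},{"claw":0.4,"dx":0,"dy":0,"dz":0,"ax":0,"ay":0,"az":0},{"claw":0.5,"dx":0,"dy":0,"dz":0,"ax":0,"ay":0,"az":0},{"claw":0.6,"dx":0,"dy":0,"dz":0,"ax":0,"ay":0,"az":0},{"claw":0.7,"dx":0,"dy":0,"dz":0,"ax":0,"ay":0,"az":0},{"claw":1,"dx":0,"dy":0,"dz":0,"ax":0,"ay":0,"az":0},{"claw":1,"dx":0,"dy":0,"dz":0,"ax":0,"ay":0,"az":0},{"claw":1,"dx":0,"dy":0,"dz":0,"ax":0,"ay":0,"az":0}]' 40
python3 -m crank '[{"claw":1,"dx":0,"dy":0,"dz":0,"ax":0,"ay":0,"az":0},{"claw":1,"dx":0,"dy":0,"dz":0,"ax":0,"ay":0,"az":0}]'
```

```text
time: 4.15
ee_pos: [0.5979, 0.2417, 0.0805]
eef_rot: [1.0, -0.013, 0.0, 0.0]
ft_force: [-0.3, 0.2, 0.1]
width: 0.0414
grip_force: 0.0
time: 4.32
ee_pos: [0.5979, 0.2417, 0.0805]
eef_rot: [1.0, -0.013, 0.0, 0.0]
ft_force: [-0.4, 0.0, -0.6]
width: 0.0285
grip_force: 0.0
```

```bash
python3 -m crank '[{"claw":1,"dx":0,"dy":0,"dz":0,"ax":0,"ay":0,"az":0},{"claw":1,"dx":0,"dy":0,"dz":0,"ax":0,"ay":0,"az":0},{"claw":1,"dx":0,"dy":0,"dz":0,"ax":0,"ay":0,"az":0},{"claw":1,"dx":0,"dy":0,"dz":0,"ax":0,"ay":0,"az":0},{"claw":1,"dx":0,"dy":0,"dz":0,"ax":0,"ay":0,"az":0}]'
```

```text
time: 4.73
ee_pos: [0.5979, 0.242, 0.0806]
eef_rot: [1.0, -0.013, 0.0, -0.0]
ft_force: [-0.2, 1.8, 0.1]
width: 0.0137
grip_force: 40.0
```

```bash
python3 -m crank '[{"claw":1,"dx":0,"dy":0,"dz":-0.2,"ax":0,"ay":0,"az":0},{"claw":1,"dx":0,"dy":0,"dz":-0.4,"ax":0,"ay":0,"az":0},{"claw":1,"dx":0,"dy":0,"dz":-0.6,"ax":0,"ay":0,"az":0},{"claw":1,"dx":0,"dy":0,"dz":-0.8,"ax":0,"ay":0,"az":0},{"claw":1,"dx":0,"dy":0,"dz":-0.8,"ax":0,"ay":0,"az":0},{"claw":1,"dx":0,"dy":0,"dz":-0.6,"ax":0,"ay":0,"az":0},{"claw":1,"dx":0,"dy":0,"dz":-0.4,"ax":0,"ay":0,"az":0},{"claw":1,"dx":0,"dy":0,"dz":-0.2,"ax":0,"ay":0,"az":0}]'
python3 -m crank '[{"claw":1,"dx":0,"dy":0,"dz":0,"ax":0,"ay":0,"az":0},{"claw":1,"dx":0,"dy":0,"dz":0,"ax":0,"ay":0,"az":0}]'
python3 - <<'E'
from h import *
c=r.camera("scene");cv2.imwrite("pics/g2.png",cv2.resize(c["color"][110:260,300:500,::-1],(800,600),interpolation=cv2.INTER_CUBIC))
E
```

```text
time: 5.4
ee_pos: [0.5985, 0.242, 0.203]
eef_rot: [1.0, -0.013, 0.001, -0.0]
ft_force: [-0.2, -0.3, -3.3]
width: 0.0136
grip_force: 40.0
time: 5.57
ee_pos: [0.5976, 0.2415, 0.1998]
eef_rot: [1.0, -0.013, -0.0, 0.0]
ft_force: [-0.1, 0.1, -3.7]
width: 0.0136
grip_force: 40.0
```

View pics/g2.png

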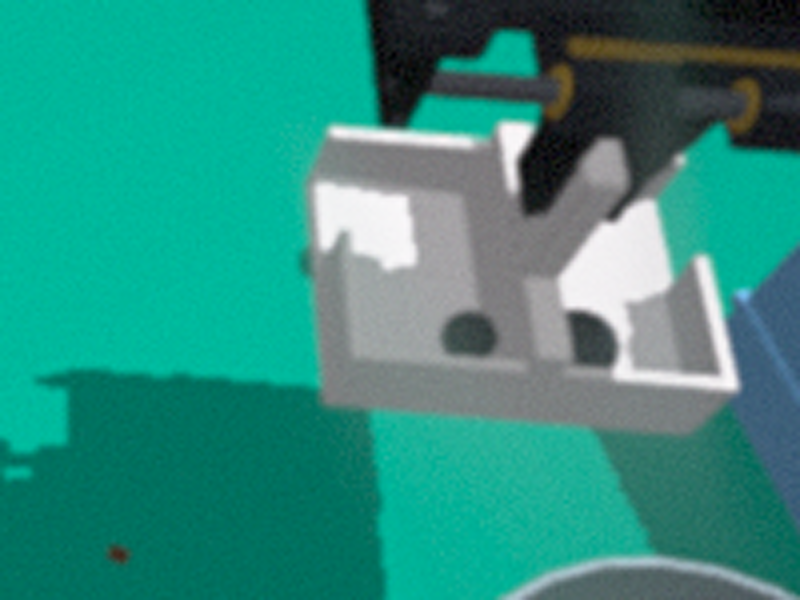

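The tray is held level, with both beads against the divider at (470,335) and (590,340). I'll carry it with gentle acceleration.

```bash
python3 -m crank '[{"claw":1,"dx":0,"dy":0.1,"dz":0,"ax":0,"ay":0,"az":0},{"claw":1,"dx":0,"dy":0.2,"dz":0,"ax":0,"ay":0,"az":0},{"claw":1,"dx":0,"dy":0.3,"dz":0,"ax":0,"ay":0,"az":0},{"claw":1,"dx":0,"dy":0.4,"dz":0,"ax":0,"ay":0,"az":0},{"claw":1,"dx":-0.05,"dy":0.5,"dz":0,"ax":0,"ay":0,"az":0},{"claw":1,"dx":-0.1,"dy":0.6,"dz":0,"ax":0,"ay":0,"az":0},{"claw":1,"dx":-0.1,"dy":0.6,"dz":0,"ax":0,"ay":0,"az":0},{"claw":1,"dx":-0.1,"dy":0.6,"dz":0,"ax":0,"ay":0,"az":0}]'
python3 -m crank '[{"claw":1,"dx":-0.1,"dy":0.6,"dz":0,"ax":0,"ay":0,"az":0},{"claw":1,"dx":-0.1,"dy":0.6,"dz":0,"ax":0,"ay":0,"az":0},{"claw":1,"dx":-0.1,"dy":0.6,"dz":0,"ax":0,"ay":0,"az":0},{"claw":1,"dx":-0.1,"dy":0.6,"dz":0,"ax":0,"ay":0,"az":0},{"claw":1,"dx":-0.1,"dy":0.6,"dz":0,"ax":0,"ay":0,"az":0},{"claw":1,"dx":-0.1,"dy":0.6,"dz":0,"ax":0,"ay":0,"az":0},{"claw":1,"dx":-0.1,"dy":0.6,"dz":0,"ax":0,"ay":0,"az":0},{"claw":1,"dx":-0.1,"dy":0.6,"dz":0,"ax":0,"ay":0,"az":0}]'
python3 -m crank '[{"claw":1,"dx":-0.1,"dy":0.6,"dz":0,"ax":0,"ay":0,"az":0},{"claw":1,"dx":-0.1,"dy":0.6,"dz":0,"ax":0,"ay":0,"az":0},{"claw":1,"dx":-0.1,"dy":0.6,"dz":0,"ax":0,"ay":0,"az":0},{"claw":1,"dx":-0.1,"dy":0.6,"dz":0,"ax":0,"ay":0,"az":0},{"claw":1,"dx":-0.05,"dy":0.6,"dz":0,"ax":0,"ay":0,"az":0},{"claw":1,"dx":0,"dy":0.6,"dz":0,"ax":0,"ay":0,"az":0},{"claw":1,"dx":0,"dy":0.6,"dz":0,"ax":0,"ay":0,"az":0},{"claw":1,"dx":0,"dy":0.6,"dz":0,"ax":0,"ay":0,"az":0}]'
python3 -m crank '[{"claw":1,"dx":0,"dy":0.6,"dz":0,"ax":0,"ay":0,"az":0},{"claw":1,"dx":0,"dy":0.6,"dz":0,"ax":0,"ay":0,"az":0},{"claw":1,"dx":0,"dy":0.6,"dz":0,"ax":0,"ay":0,"az":0},{"claw":1,"dx":0,"dy":0.5,"dz":0,"ax":0,"ay":0,"az":0},{"claw":1,"dx":0,"dy":0.4,"dz":0,"ax":0,"ay":0,"az":0},{"claw":1,"dx":0,"dy":0.3,"dz":0,"ax":0,"ay":0,"az":0},{"claw":1,"dx":0,"dy":0.2,"dz":0,"ax":0,"ay":0,"az":0},{"claw":1,"dx":0,"dy":0.1,"dz":0,"ax":0,"ay":0,"az":0}]'
python3 -m crank '[{"claw":1,"dx":0,"dy":0,"dz":0,"ax":0,"ay":0,"az":0},{"claw":1,"dx":0,"dy":0,"dz":0,"ax":0,"ay":0,"az":0}]'
python3 - <<'E'
from h import *
c=r.camera("scene");d=r.camera("top")
a=cv2.resize(c["color"][80:230,60:260,::-1],(400,300),interpolation=cv2.INTER_CUBIC);b=cv2.resize(d["color"][150:300,280:480,::-1],(400,300),interpolation=cv2.INTER_CUBIC)
cv2.imwrite("pics/g3.png",np.hstack([a,b]))
E
```

```text
time: 6.28
ee_pos: [0.5846, 0.1407, 0.2004]
eef_rot: [1.0, -0.014, -0.0, 0.0]
ft_force: [0.1, 0.4, -3.8]
width: 0.0137
grip_force: 40.0
time: 6.95
ee_pos: [0.5565, -0.0026, 0.2005]
eef_rot: [1.0, -0.014, 0.0, 0.0]
ft_force: [0.5, -0.5, -3.8]
width: 0.0139
grip_force: 40.0
time: 7.62
ee_pos: [0.539, -0.1461, 0.2006]
eef_rot: [1.0, -0.014, 0.0, 0.0]
ft_force: [0.5, 0.0, -1.9]
width: 0.014
grip_force: 40.0
time: 8.28
ee_pos: [0.5371, -0.2435, 0.2005]
eef_rot: [1.0, -0.013, -0.0, -0.0]
ft_force: [0.3, 0.8, -2.6]
width: 0.014
grip_force: 40.0
time: 8.45
ee_pos: [0.5375, -0.242, 0.2005]
eef_rot: [1.0, -0.013, 0.0, -0.0]
ft_force: [-0.3, 0.9, -3.7]
width: 0.0136
grip_force: 40.0
```

View pics/g3.png

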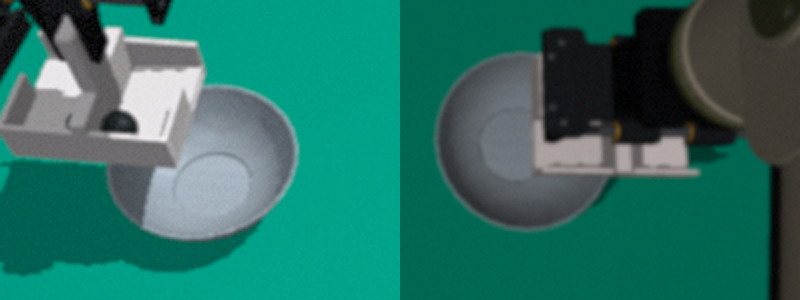

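The level tray overhangs the bowl, and the large bead is still in its +y bay at (120,125). I'll lower a little, then tip in stages: first about 8° so the bead rolls to -x, then further.

```bash
python3 -m crank '[{"claw":1,"dx":0,"dy":0,"dz":0.1,"ax":-0.15,"ay":0.15,"az":0},{"claw":1,"dx":0,"dy":0,"dz":0.15,"ax":-0.15,"ay":0.15,"az":0},{"claw":1,"dx":0,"dy":0,"dz":0.15,"ax":-0.15,"ay":0.15,"az":0},{"claw":1,"dx":0,"dy":0,"dz":0.1,"ax":-0.15,"ay":0.15,"az":0},{"claw":1,"dx":0,"dy":0,"dz":0,"ax":-0.1,"ay":0.15,"az":0},{"claw":1,"dx":0,"dy":0,"dz":0,"ax":-0.1,"ay":0.15,"az":0},{"claw":1,"dx":0,"dy":0,"dz":0,"ax":0,"ay":0,"az":0},{"claw":1,"dx":0,"dy":0,"dz":0,"ax":0,"ay":0,"az":0}]'
python3 -m crank '[{"claw":1,"dx":0,"dy":0,"dz":0,"ax":0,"ay":0,"az":0},{"claw":1,"dx":0,"dy":0,"dz":0,"ax":0,"ay":0,"az":0},{"claw":1,"dx":0,"dy":0,"dz":0,"ax":0,"ay":0,"az":0},{"claw":1,"dx":0,"dy":0,"dz":0,"ax":0,"ay":0,"az":0},{"claw":1,"dx":0,"dy":0,"dz":0,"ax":0,"ay":0,"az":0},{"claw":1,"dx":0,"dy":0,"dz":0,"ax":0,"ay":0,"az":0},{"claw":1,"dx":0,"dy":0,"dz":0,"ax":0,"ay":0,"az":0},{"claw":1,"dx":0,"dy":0,"dz":0,"ax":0,"ay":0,"az":0}]'
python3 -m crank '[{"claw":1,"dx":0,"dy":0,"dz":0,"ax":-0.2,"ay":0.2,"az":0},{"claw":1,"dx":0,"dy":0,"dz":0,"ax":-0.2,"ay":0.2,"az":0},{"claw":1,"dx":0,"dy":0,"dz":0,"ax":-0.2,"ay":0.2,"az":0},{"claw":1,"dx":0,"dy":0,"dz":0,"ax":-0.2,"ay":0.2,"az":0},{"claw":1,"dx":0,"dy":0,"dz":0,"ax":-0.2,"ay":0.2,"az":0},{"claw":1,"dx":0,"dy":0,"dz":0,"ax":-0.2,"ay":0.2,"az":0},{"claw":1,"dx":0,"dy":0,"dz":0,"ax":-0.2,"ay":0.2,"az":0},{"claw":1,"dx":0,"dy":0,"dz":0,"ax":-0.2,"ay":0.2,"az":0}]'
python3 -m crank '[{"claw":1,"dx":0,"dy":0,"dz":0,"ax":-0.2,"ay":0.2,"az":0},{"claw":1,"dx":0,"dy":0,"dz":0,"ax":-0.2,"ay":0.2,"az":0},{"claw":1,"dx":0,"dy":0,"dz":0,"ax":-0.2,"ay":0.2,"az":0},{"claw":1,"dx":0,"dy":0,"dz":0,"ax":-0.2,"ay":0.2,"az":0},{"claw":1,"dx":0,"dy":0,"dz":0,"ax":-0.2,"ay":0.2,"az":0},{"claw":1,"dx":0,"dy":0,"dz":0,"ax":-0.1,"ay":0.1,"az":0},{"claw":1,"dx":0,"dy":0,"dz":0,"ax":0,"ay":0,"az":0},{"claw":1,"dx":0,"dy":0,"dz":0,"ax":0,"ay":0,"az":0}]'
python3 -m crank '[{"claw":1,"dx":0,"dy":0,"dz":0,"ax":0,"ay":0,"az":0},{"claw":1,"dx":0,"dy":0,"dz":0,"ax":0,"ay":0,"az":0},{"claw":1,"dx":0,"dy":0,"dz":0,"ax":0,"ay":0,"az":0},{"claw":1,"dx":0,"dy":0,"dz":0,"ax":0,"ay":0,"az":0}]'
python3 - <<'E'
from h import *
c=r.camera("scene");d=r.camera("top")
a=cv2.resize(c["color"][80:230,60:260,::-1],(400,300),interpolation=cv2.INTER_CUBIC);b=cv2.resize(d["color"][150:300,280:480,::-1],(400,300),interpolation=cv2.INTER_CUBIC)
cv2.imwrite("pics/g4.png",np.hstack([a,b]))
E
```

```text
time: 9.22
ee_pos: [0.5376, -0.243, 0.186]
eef_rot: [0.998, -0.013, 0.047, 0.043]
ft_force: [-0.1, 0.3, -2.9]
width: 0.0137
grip_force: 40.0
time: 9.88
ee_pos: [0.5376, -0.2432, 0.1856]
eef_rot: [0.998, -0.013, 0.047, 0.042]
ft_force: [-0.0, 0.0, -4.4]
width: 0.0136
grip_force: 40.0
time: 10.55
ee_pos: [0.5376, -0.2431, 0.1857]
eef_rot: [0.983, -0.013, 0.129, 0.127]
ft_force: [0.1, -0.1, -2.7]
width: 0.0138
grip_force: 40.0
time: 11.22
ee_pos: [0.5376, -0.2431, 0.1857]
eef_rot: [0.966, -0.013, 0.184, 0.183]
ft_force: [-0.2, -0.8, -2.7]
width: 0.0139
grip_force: 40.0
time: 11.55
ee_pos: [0.5377, -0.2433, 0.1856]
eef_rot: [0.966, -0.013, 0.184, 0.184]
ft_force: [1.0, 0.4, -4.3]
width: 0.0137
grip_force: 40.0
```

View pics/g4.png

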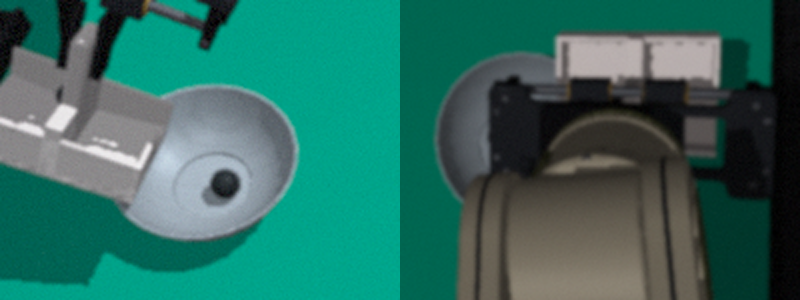

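The large bead is in the bowl at (225,183). I'll level the tray and carry it to the open space at +y.

```bash
python3 -m crank '[{"claw":1,"dx":0,"dy":0,"dz":0,"ax":0.1,"ay":-0.1,"az":0},{"claw":1,"dx":0,"dy":0,"dz":0,"ax":0.2,"ay":-0.2,"az":0},{"claw":1,"dx":0,"dy":0,"dz":0,"ax":0.2,"ay":-0.2,"az":0},{"claw":1,"dx":0,"dy":0,"dz":0,"ax":0.2,"ay":-0.2,"az":0},{"claw":1,"dx":0,"dy":0,"dz":0,"ax":0.2,"ay":-0.2,"az":0},{"claw":1,"dx":0,"dy":0,"dz":0,"ax":0.2,"ay":-0.2,"az":0},{"claw":1,"dx":0,"dy":0,"dz":0,"ax":0.2,"ay":-0.2,"az":0},{"claw":1,"dx":0,"dy":0,"dz":0,"ax":0.2,"ay":-0.2,"az":0}]'
python3 -m crank '[{"claw":1,"dx":0,"dy":0,"dz":0,"ax":0.2,"ay":-0.2,"az":0},{"claw":1,"dx":0,"dy":0,"dz":0,"ax":0.2,"ay":-0.2,"az":0},{"claw":1,"dx":0,"dy":0,"dz":0,"ax":0.2,"ay":-0.2,"az":0},{"claw":1,"dx":0,"dy":0,"dz":0,"ax":0.2,"ay":-0.2,"az":0},{"claw":1,"dx":0,"dy":0,"dz":0,"ax":0.2,"ay":-0.2,"az":0},{"claw":1,"dx":0,"dy":0,"dz":0,"ax":0.2,"ay":-0.2,"az":0},{"claw":1,"dx":0,"dy":0,"dz":0,"ax":0.2,"ay":-0.2,"az":0},{"claw":1,"dx":0,"dy":0,"dz":0,"ax":0.2,"ay":-0.2,"az":0}]'
python3 -m crank '[{"claw":1,"dx":0,"dy":0,"dz":0,"ax":0.2,"ay":-0.2,"az":0},{"claw":1,"dx":0,"dy":0,"dz":0,"ax":0.2,"ay":-0.2,"az":0},{"claw":1,"dx":0,"dy":0,"dz":0,"ax":0,"ay":-0.1,"az":0},{"claw":1,"dx":0,"dy":0,"dz":0,"ax":0,"ay":0,"az":0},{"claw":1,"dx":0,"dy":0,"dz":0,"ax":0,"ay":0,"az":0},{"claw":1,"dx":0,"dy":0,"dz":0,"ax":0,"ay":0,"az":0}]'
python3 -c "
from h import *
print(np.round(r.read_state()['eef_rot'],4))"
```

```text
time: 12.32
ee_pos: [0.5377, -0.2432, 0.1857]
eef_rot: [0.989, -0.013, 0.108, 0.105]
ft_force: [0.3, 0.2, -2.5]
width: 0.0138
grip_force: 40.0
time: 12.98
ee_pos: [0.5378, -0.2433, 0.1858]
eef_rot: [0.999, -0.013, 0.026, 0.02]
ft_force: [-0.6, 0.5, -2.5]
width: 0.0141
grip_force: 40.0
time: 13.48
ee_pos: [0.5377, -0.2429, 0.1856]
eef_rot: [1.0, -0.012, 0.0, 0.0]
ft_force: [0.7, 0.3, -2.3]
width: 0.0137
grip_force: 40.0
[ 9.999e-01 -1.240e-02  3.000e-04  2.000e-04]
```

Level. Now I'll carry it 0.30 m toward +y: 10 units of dy with gentle ramps.

```bash
python3 -m crank '[{"claw":1,"dx":0,"dy":-0.1,"dz":0,"ax":0,"ay":0,"az":0},{"claw":1,"dx":0,"dy":-0.2,"dz":0,"ax":0,"ay":0,"az":0},{"claw":1,"dx":0,"dy":-0.3,"dz":0,"ax":0,"ay":0,"az":0},{"claw":1,"dx":0,"dy":-0.4,"dz":0,"ax":0,"ay":0,"az":0},{"claw":1,"dx":0,"dy":-0.5,"dz":0,"ax":0,"ay":0,"az":0},{"claw":1,"dx":0,"dy":-0.5,"dz":0,"ax":0,"ay":0,"az":0},{"claw":1,"dx":0,"dy":-0.5,"dz":0,"ax":0,"ay":0,"az":0},{"claw":1,"dx":0,"dy":-0.5,"dz":0,"ax":0,"ay":0,"az":0}]'
python3 -m crank '[{"claw":1,"dx":0,"dy":-0.5,"dz":0,"ax":0,"ay":0,"az":0},{"claw":1,"dx":0,"dy":-0.5,"dz":0,"ax":0,"ay":0,"az":0},{"claw":1,"dx":0,"dy":-0.5,"dz":0,"ax":0,"ay":0,"az":0},{"claw":1,"dx":0,"dy":-0.5,"dz":0,"ax":0,"ay":0,"az":0},{"claw":1,"dx":0,"dy":-0.5,"dz":0,"ax":0,"ay":0,"az":0},{"claw":1,"dx":0,"dy":-0.5,"dz":0,"ax":0,"ay":0,"az":0},{"claw":1,"dx":0,"dy":-0.5,"dz":0,"ax":0,"ay":0,"az":0},{"claw":1,"dx":0,"dy":-0.5,"dz":0,"ax":0,"ay":0,"az":0}]'
python3 -m crank '[{"claw":1,"dx":0,"dy":-0.5,"dz":0,"ax":0,"ay":0,"az":0},{"claw":1,"dx":0,"dy":-0.5,"dz":0,"ax":0,"ay":0,"az":0},{"claw":1,"dx":0,"dy":-0.5,"dz":0,"ax":0,"ay":0,"az":0},{"claw":1,"dx":0,"dy":-0.5,"dz":0,"ax":0,"ay":0,"az":0},{"claw":1,"dx":0,"dy":-0.4,"dz":0,"ax":0,"ay":0,"az":0},{"claw":1,"dx":0,"dy":-0.3,"dz":0,"ax":0,"ay":0,"az":0},{"claw":1,"dx":0,"dy":-0.2,"dz":0,"ax":0,"ay":0,"az":0},{"claw":1,"dx":0,"dy":-0.1,"dz":0,"ax":0,"ay":0,"az":0}]'
python3 -m crank '[{"claw":1,"dx":0,"dy":0,"dz":0.3,"ax":0,"ay":0,"az":0},{"claw":1,"dx":0,"dy":0,"dz":0.6,"ax":0,"ay":0,"az":0},{"claw":1,"dx":0,"dy":0,"dz":0.7,"ax":0,"ay":0,"az":0},{"claw":1,"dx":0,"dy":0,"dz":0.6,"ax":0,"ay":0,"az":0},{"claw":1,"dx":0,"dy":0,"dz":0.5,"ax":0,"ay":0,"az":0},{"claw":1,"dx":0,"dy":0,"dz":0.3,"ax":0,"ay":0,"az":0},{"claw":1,"dx":0,"dy":0,"dz":0.2,"ax":0,"ay":0,"az":0},{"claw":1,"dx":0,"dy":0,"dz":0,"ax":0,"ay":0,"az":0}]'
python3 - <<'E'
from h import *
c=r.camera("scene")
cv2.imwrite("pics/g5.png",cv2.resize(c["color"][70:250,90:330,::-1],(800,600),interpolation=cv2.INTER_CUBIC))
E
```

```text
time: 14.15
ee_pos: [0.5399, -0.1507, 0.1857]
eef_rot: [1.0, -0.012, 0.0, -0.0]
ft_force: [0.4, 0.8, -2.6]
width: 0.0137
grip_force: 40.0
time: 14.82
ee_pos: [0.5426, -0.0308, 0.1857]
eef_rot: [1.0, -0.012, 0.0, 0.0]
ft_force: [-0.6, 0.3, -2.8]
width: 0.0135
grip_force: 40.0
time: 15.48
ee_pos: [0.545, 0.0578, 0.1855]
eef_rot: [1.0, -0.012, -0.0, 0.0]
ft_force: [0.2, -0.7, -2.6]
width: 0.0141
grip_force: 40.0
time: 16.15
ee_pos: [0.5446, 0.0561, 0.0883]
eef_rot: [1.0, -0.013, -0.001, 0.0]
ft_force: [-0.3, 0.4, -2.7]
width: 0.0141
grip_force: 40.0
```

View pics/g5.png

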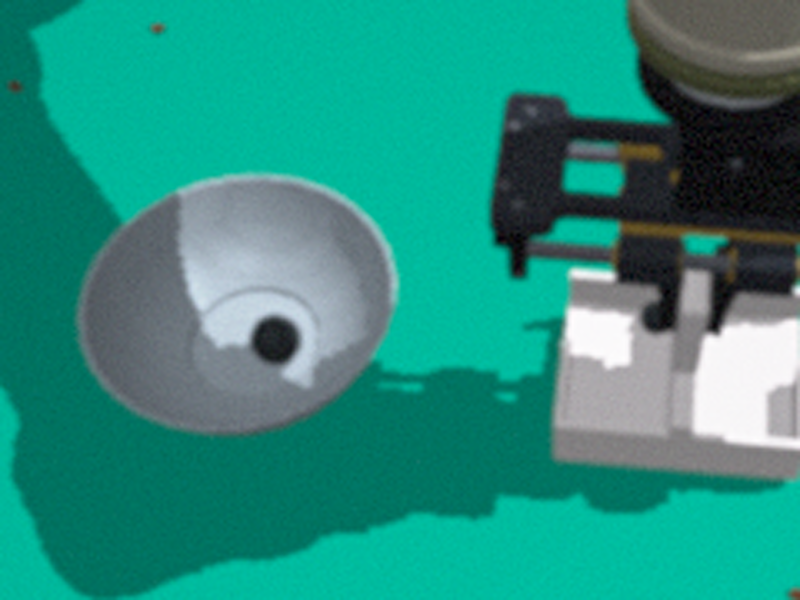

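The large bead rests in the bowl at (273,340) and the small bead is in its own bay at (658,318). The tray is about 8 mm above the bench, so I'll set it down slowly and watch the force.

```bash
python3 -m crank '[{"claw":1,"dx":0,"dy":0,"dz":0.1,"ax":0,"ay":0,"az":0},{"claw":1,"dx":0,"dy":0,"dz":0.06,"ax":0,"ay":0,"az":0},{"claw":1,"dx":0,"dy":0,"dz":0.05,"ax":0,"ay":0,"az":0},{"claw":1,"dx":0,"dy":0,"dz":0.04,"ax":0,"ay":0,"az":0},{"claw":1,"dx":0,"dy":0,"dz":0,"ax":0,"ay":0,"az":0},{"claw":1,"dx":0,"dy":0,"dz":0,"ax":0,"ay":0,"az":0}]'
```

```text
time: 16.7
ee_pos: [0.5452, 0.0567, 0.0821]
eef_rot: [1.0, -0.013, 0.0, 0.0]
ft_force: [0.1, 0.5, -3.1]
width: 0.0137
grip_force: 40.0
```

```bash
python3 -m crank '[{"claw":1,"dx":0,"dy":0,"dz":0.03,"ax":0,"ay":0,"az":0},{"claw":1,"dx":0,"dy":0,"dz":0.02,"ax":0,"ay":0,"az":0},{"claw":1,"dx":0,"dy":0,"dz":0,"ax":0,"ay":0,"az":0},{"claw":1,"dx":0,"dy":0,"dz":0,"ax":0,"ay":0,"az":0}]'
```

```text
time: 17.03
ee_pos: [0.5452, 0.0567, 0.0805]
eef_rot: [1.0, -0.013, -0.0, 0.0]
ft_force: [0.2, 0.1, -3.0]
width: 0.0137
grip_force: 40.0
```

```bash
python3 -m crank '[{"claw":1,"dx":0,"dy":0,"dz":0.02,"ax":0,"ay":0,"az":0},{"claw":1,"dx":0,"dy":0,"dz":0.02,"ax":0,"ay":0,"az":0},{"claw":1,"dx":0,"dy":0,"dz":0,"ax":0,"ay":0,"az":0},{"claw":1,"dx":0,"dy":0,"dz":0,"ax":0,"ay":0,"az":0}]'
```

```text
time: 17.37
ee_pos: [0.5453, 0.0567, 0.0805]
eef_rot: [1.0, -0.013, 0.0, 0.0]
ft_force: [-6.0, -1.3, 9.8]
width: 0.0135
grip_force: 40.0
```

Contact with the bench at about 10 N. I'll open the fingers, check the opening and then withdraw upward.

```bash
python3 -m crank '[{"claw":1,"dx":0,"dy":0,"dz":-0.02,"ax":0,"ay":0,"az":0},{"claw":-0.2,"dx":0,"dy":0,"dz":0,"ax":0,"ay":0,"az":0},{"claw":-0.2,"dx":0,"dy":0,"dz":0,"ax":0,"ay":0,"az":0},{"claw":-0.2,"dx":0,"dy":0,"dz":0,"ax":0,"ay":0,"az":0},{"claw":-0.2,"dx":0,"dy":0,"dz":0,"ax":0,"ay":0,"az":0},{"claw":-0.2,"dx":0,"dy":0,"dz":0,"ax":0,"ay":0,"az":0},{"claw":-0.2,"dx":0,"dy":0,"dz":0,"ax":0,"ay":0,"az":0},{"claw":-0.2,"dx":0,"dy":0,"dz":0,"ax":0,"ay":0,"az":0}]'
```

```text
time: 18.03
ee_pos: [0.5452, 0.0567, 0.0799]
eef_rot: [1.0, -0.013, 0.0, 0.0]
ft_force: [-0.5, -0.4, -1.0]
width: 0.0494
grip_force: 0.0
```

```bash
python3 -m crank '[{"claw":-0.2,"dx":0,"dy":0,"dz":-0.3,"ax":0,"ay":0,"az":0},{"claw":-0.2,"dx":0,"dy":0,"dz":-0.6,"ax":0,"ay":0,"az":0},{"claw":-0.2,"dx":0,"dy":0,"dz":-0.9,"ax":0,"ay":0,"az":0},{"claw":-0.2,"dx":0,"dy":0,"dz":-1,"ax":0,"ay":0,"az":0},{"claw":-0.2,"dx":0,"dy":0,"dz":-1,"ax":0,"ay":0,"az":0},{"claw":-0.2,"dx":0,"dy":0,"dz":-0.7,"ax":0,"ay":0,"az":0},{"claw":-0.2,"dx":0,"dy":0,"dz":-0.3,"ax":0,"ay":0,"az":0},{"claw":-0.2,"dx":0,"dy":0,"dz":0,"ax":0,"ay":0,"az":0}]'
python3 -m crank '[{"claw":-0.2,"dx":0,"dy":0,"dz":0,"ax":0,"ay":0,"az":0},{"claw":-0.2,"dx":0,"dy":0,"dz":0,"ax":0,"ay":0,"az":0},{"claw":-0.2,"dx":0,"dy":0,"dz":0,"ax":0,"ay":0,"az":0},{"claw":-0.2,"dx":0,"dy":0,"dz":0,"ax":0,"ay":0,"az":0}]'
python3 - <<'E'
from h import *
c=r.camera("scene")
cv2.imwrite("pics/g6.png",cv2.resize(c["color"][70:250,120:360,::-1],(800,600),interpolation=cv2.INTER_CUBIC))
E
```

```text
time: 18.7
ee_pos: [0.5462, 0.057, 0.2265]
eef_rot: [1.0, -0.013, 0.002, 0.0]
ft_force: [-0.8, 0.2, -0.5]
width: 0.0523
grip_force: 0.0
time: 19.03
ee_pos: [0.5446, 0.0566, 0.2227]
eef_rot: [1.0, -0.013, -0.001, 0.0]
ft_force: [0.1, -0.4, 0.3]
width: 0.0521
grip_force: 0.0
```

View pics/g6.png

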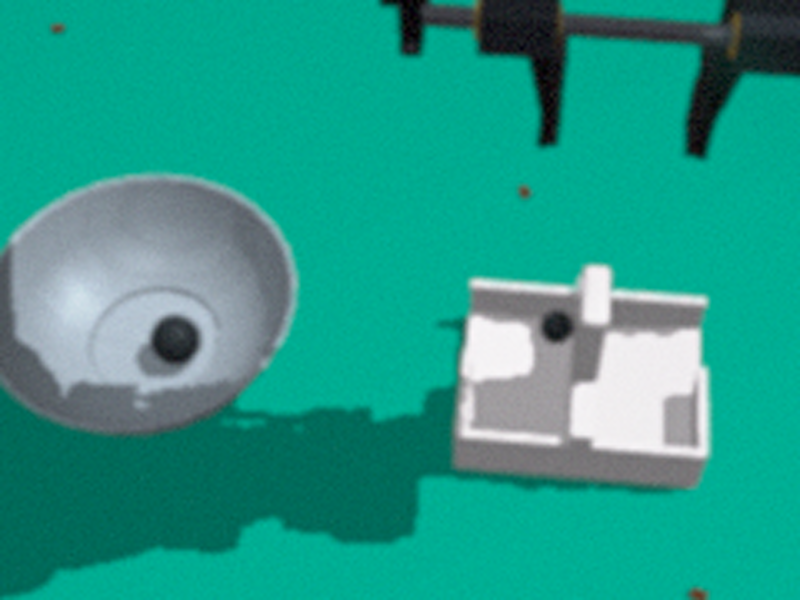

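The tray stands flat and released, with the small bead in its own bay at (557,325). The large bead is in the bowl at (175,340), and the gripper is clear.

```bash
python3 -c "
from bench import r
print(r.close_job())"
```

```text
the job is handed in; nothing more can be done
None
```

The job is handed in at about 19 s on the robot's clock: the large bead is in the bowl, the small bead is still in its own bay, and the tray is flat on the bench about 0.19 m in y from where it started, released.

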